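# Set the mantel clock between the candlesticks

### The arm

A 7-joint arm with a two-finger parallel gripper is mounted at the origin on the work surface. World frame = base frame: x ahead of the robot, y to its left, z up, the work surface at z = 0. Lengths are in m, angles in rad, forces in N, time in s.
With the tool pointing down it reaches from about 0.425 to 0.8 m from the base axis. Payload 8.3 kg.
Tool frame: the origin (TCP) lies where the fingers leave the gripper's body, on its centre line; the fingertips stand 73 mm ahead of it and the grasp point (between the pads) lies 54 mm ahead of it (env.tcp_to_grasp is the distance from the TCP to the grasp point, in m); z points along the fingers, y is the line along which they close (so a half turn about z gives the same grasp; the last joint's range is limited). The gripper opens to 85 mm and grips with 20 to 120 N. Pads are 22 mm wide; open, the fingers measure 114 mm over their backs; the gripper's body (76 mm by 85 mm) begins 54 mm behind the grasp point. The pads swing forward as they close: fully open they stand 13 mm farther back than shut.
Start: joints at [-1.311, 0.383, 0.016, 1.37, -0.006, 1.388, -0.046], TCP at [0.198, 0.593, 0.304] pointing down, gripper open.
Joint ranges: [-2.95, 2.95], [-0.25, 2.06], [-1.52, 1.56], [0.18, 2.33], [-1.44, 4.58], [0.02, 2.06], [-3.01, 3.01]. Speed limits (rad/s): [2.39, 2.39, 3.01, 3.01, 3.14, 3.14, 3.14].

### API

Orientations are given as a rotation vector (axis times angle).
In Python, from station import env gives the robot as it stands.
- The arm moves only by the shell command python3 -m handwheel 'ROWS' [FORCE]. ROWS is JSON, a list of rows, each a list of 5 numbers: the opening, from 0 (shut) to 1 (fully open), then the shift along the world's x, y, z scaled (see below), then the turn about the world's z scaled (see below). A call has 1 to 5 rows; each row is the pose to reach, as a shift and turn from the pose commanded when the call began; what a row does not reach only later rows make up. The controller multiplies each number of a shift by 250 mm and each number of a turn by 90 degrees. A row lasts 1/10 s, in which the tool goes at most 50 mm and 8.59 degrees, less where a joint would pass 70% of its speed; a pose out of reach is approached as far as the arm can. A call with a number of a shift or a turn outside -1 to 1 is refused whole. A call with a gripper value outside its range is refused whole. The fingers move at their own pace and stop on an object; FORCE is the grip in N (left out, the last holds). Time passes only in rows, so rows that repeat a pose let the fingers close. It gives the time, the measured TCP pose, the force, the opening and the grip force at its end, in the units of the state.
- env.read_state(): the state, without advancing time (a new reading comes with each control period).
- env.camera(name): name is "side" or "top" or "wrist"; returns the picture (420x560x3 uint8, red, green, blue); there is no depth.
- env.camera_info(name): a dict with "fx", "fy", "cx", "cy" (pixels), "eye" and "orientation" of the camera in the world; the wrist camera has in their place "T_tool_cam" (4x4, takes a point from camera to tool coordinates, whose origin is the TCP and whose axes are the flange's). Camera axes: x right, y down, z forward; pixel columns grow to the right and rows downward; lengths in m; the calibration is good to about 2 mm. A picture is of the moment at which its call begins: read the wrist's pose just before it. camera_info takes no time and is no camera call.
- env.sign_off(): hands the job in; it is judged then, once.
The state is a dict: "time": time; "joints": joint angles; "joint_velocities": joint speeds; "joint_efforts": joint torques, N m; "tcp_pos": TCP position; "ee_rot": TCP orientation; "wrist_force": force on the tool from outside, world axes, zero at the start; "moment": the same for the moment, N m; "opening": finger opening in m; "gripper_force": force on a finger pad.
Only numpy, scipy, OpenCV 4.12 (cv2) and the standard library are available. Lean on these libraries where they do the work, as an engineer would, in place of code of your own. Each camera call takes 0.05 s, during which the arm holds its last target. There are 200 camera calls.

### The job

On the shop counter, set the wooden mantel clock upright midway between the two brass candlesticks, on the straight line that joins them and square to that line, with its dial facing the customers' side (away from the robot). Set it down on the counter rather than dropping it, let go, and leave the candlesticks and the green alarm clock standing where they are.

Things in the scene. Friction and masses are not known exactly. Their poses are not given: they have to be found in the camera images.
- clock_center (a point): centre of the light-brown wooden mantel clock, half-way up, 35 mm above the counter it stands on. Case 70 mm high, sloping from a round middle to low ends, 130 mm wide along its y, 44 mm deep along its x, flat front and back, gripped at the middle; about 0.4 kg. Its x axis points out of the white brass-rimmed dial, z up. It starts with the dial within 35 degrees of +x (straight ahead), in one of three spots near the robot
- candlestick_left: brass candlestick on the robot's left (+y): round foot 72 mm across, 152 mm high with its white candle stub; loose, 0.6 kg. Origin at the centre of its foot, on the counter. Its y axis points along the line from the right candlestick to this one, its x to the customers' side. The two stand 300 mm apart, clear counter between, the line within 12 degrees of the robot's left-right
- candlestick_right: the other, identical brass candlestick, on the robot's right (-y), 300 mm from the left one; origin at the centre of its foot, on the counter; same axes
- alarm_clock: green round alarm clock, white dial, two steel bells; not to be moved: 76 mm wide, 50 mm deep, 95 mm high, loose, 0.3 kg; origin under its centre, on the counter; dial faces its +x. It and a 60 mm high stack of books (105 by 140 mm) stand in the two other spots near the robot; the spots are at least 180 mm apart
There are look-alikes about, which are no part of the job. Leave any red or turquoise look-alike of the part that bears clock_center alone.

How it is judged:
At the end, for the whole second after the job is handed in: The mantel clock stands upright and still on the counter, centre within 15 mm (along and across) of the midpoint of the candlesticks, width along their line within 0.2 rad, dial to the customers; candlesticks and alarm clock upright, within 20 mm of their starts (x of clock_center in the frame of candlestick_left between -0.015 and 0.015 m and y of clock_center in the frame of candlestick_left between -0.165 and -0.135 m and angle between the y axis of clock_center and the y axis of candlestick_left, either way round below 0.2 rad and y of candlestick_left in the frame of clock_center above 0 m and angle between clock_center's own z axis and vertical below 0.1 rad and height (world z) of clock_center between 0.03 and 0.04 m and linear speed of clock below 0.02 m/s and distance of each of candlestick_left, candlestick_right, alarm_clock from where it was at the start of the episode below 0.02 m and angle between each of candlestick_left, candlestick_right, alarm_clock's own z axis and vertical below 0.15 rad); the robot touches nothing.
It fails at once if a candlestick is displaced by more than 20 mm (distance of any of candlestick_left, candlestick_right from where it was at the start of the episode above 0.02 m).
It fails at once if the green alarm clock is displaced by more than 20 mm (distance of alarm_clock from where it was at the start of the episode above 0.02 m).
It fails at once if the mantel clock is let go more than 30 mm above the counter (height (world z) of clock_center above 0.065 m and contact force between the fingers and clock below 0.1 N).
It also fails if it takes over 38 s, if anything falls off the work surface, if the arm or the gripper's body presses on something with over 40 N, if the wrist force passes 120 N, or if a joint passes its speed limit or range.

## Working session

There is one attempt and no reset: what is moved stays moved. The work goes in short steps, Python scripts to look and compute and a shell command to move; the robot and the scene stay as the last step left them, time stands still between calls to the robot, and variables do not carry over. Pictures are saved under pics/ and viewed, at most 10 in all, crops included, and the job is handed in when it is done.

```bash
mkdir -p pics; cat > h.py <<'E'
import numpy as np, cv2
from station import env
from scipy.spatial.transform import Rotation as R
def cam(n):
    i=env.camera_info(n)
    if 'eye' in i:
        o=np.array(i['orientation'],float)
        M=o if o.shape==(3,3) else (R.from_rotvec(o).as_matrix() if o.size==3 else R.from_quat(o).as_matrix())
        return i,np.array(i['eye']),M
    s=env.read_state();T=np.array(i['T_tool_cam']);W=R.from_rotvec(s['ee_rot']).as_matrix()
    return i,W@T[:3,3]+np.array(s['tcp_pos']),W@T[:3,:3]
def px2pt(c,uv,z):
    i,e,M=c;uv=np.atleast_2d(uv).astype(float)
    d=np.c_[(uv[:,0]-i['cx'])/i['fx'],(uv[:,1]-i['cy'])/i['fy'],np.ones(len(uv))]@M.T
    return e+d*((z-e[2])/d[:,2])[:,None]
E
python3 - <<'E'
from h import *
for n in ['top','side']:
    print(n,env.camera_info(n)); im=env.camera(n); cv2.imwrite(f'pics/{n}0.png',im[:,:,::-1])
print(env.read_state())
E
```

```text
top {'fx': 529.0162788720397, 'fy': 529.0162788720397, 'cx': 279.0053276160912, 'cy': 199.53095519626706, 'eye': array([ 0.37968357, -0.07980247,  1.40399124]), 'orientation': array([-2.15768867,  2.17864556, -0.12292486])}
side {'fx': 482.1908018037059, 'fy': 482.1908018037059, 'cx': 282.30993952982243, 'cy': 210.24531488003035, 'eye': array([ 0.30337912, -0.97271405,  0.70514012]), 'orientation': array([-2.17652766,  0.24782257, -0.14028426])}
{'time': 0.1, 'joints': array([-1.31090658,  0.38416753,  0.01635722,  1.37105057, -0.00628812,
        1.3882127 , -0.04648158]), 'joint_velocities': array([-4.85335263e-04, -7.25898005e-04,  1.45446792e-04, -3.16241042e-03,
       -1.31796753e-04, -7.35324517e-04, -2.44571826e-05]), 'joint_efforts': array([ 3.11809767e-03, -6.29130363e+01,  8.47394317e-01, -3.72760892e+01,
        1.65719655e-02,  1.05126467e-02, -1.83087525e-05]), 'tcp_pos': array([0.19811004, 0.59242304, 0.30296955]), 'ee_rot': array([-5.04641435e-01, -3.10053638e+00,  2.78085349e-03]), 'wrist_force': array([-0.0296759 ,  0.47137705, -0.57079043]), 'moment': array([-0.04514548, -0.0339111 ,  0.01245634]), 'gripper_force': 0.0, 'opening': 0.08589818414238459}
```

View pics/top0.png

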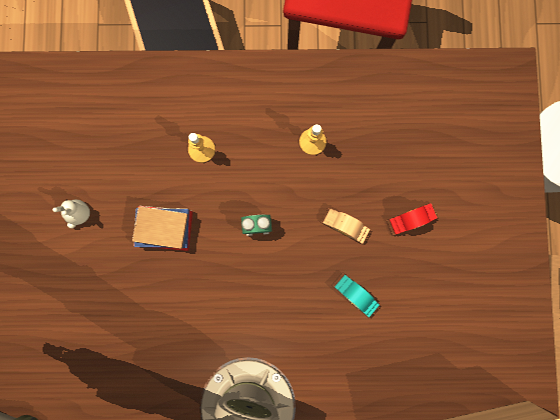

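View pics/side0.png

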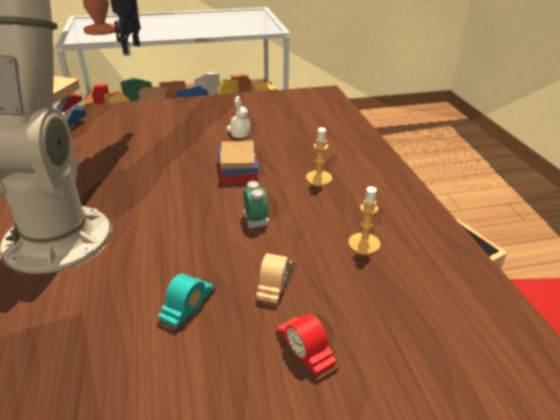

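Top view candidates: wooden clock (346,224), red look-alike (413,219), turquoise look-alike (357,296), and the tan book cover (162,228). I choose (346,224), the light-brown one with sloping ends. The alarm clock is at (257,224), and the candlestick feet are at (202,149) and (313,141). In the side view the wooden clock is at (274,277), with its dial turned away from the robot.

```bash
cat >> h.py <<'E'
def mask(im,lo,hi,box):
    h=cv2.cvtColor(im,cv2.COLOR_RGB2HSV);m=cv2.inRange(h,lo,hi);k=np.zeros_like(m);x0,y0,x1,y1=box;k[y0:y1,x0:x1]=255
    m=cv2.morphologyEx(m&k,cv2.MORPH_CLOSE,np.ones((3,3)))
    c=max(cv2.findContours(m,cv2.RETR_EXTERNAL,cv2.CHAIN_APPROX_NONE)[0],key=cv2.contourArea)
    return c[:,0,:]
E
python3 - <<'E'
from h import *
im=env.camera('top');c=cam('top')
h=cv2.cvtColor(im,cv2.COLOR_RGB2HSV)
for p in [(346,224),(336,215),(362,236),(202,152),(313,146),(380,224)]: print(p,h[p[1],p[0]])
k=mask(im,(10,60,140),(28,190,255),(315,195,380,250))
r=cv2.minAreaRect(k);b=cv2.boxPoints(r);print(r,cv2.contourArea(k));print(px2pt(c,b,.035).round(3))
for n,box in [('L',(180,125,225,170)),('R',(293,118,335,165))]:
    k=mask(im,(18,120,120),(32,255,255),box); p=px2pt(c,k,0.005)
    print(n,p.min(0).round(3),p.max(0).round(3),cv2.contourArea(k), cv2.minEnclosingCircle(p[:,:2].astype(np.float32)))
print(px2pt(c,[[257,224]],.09))
big=cv2.resize(im[120:270,180:400],None,fx=3.5,fy=3.5,interpolation=cv2.INTER_CUBIC);cv2.imwrite('pics/crop1.png',big[:,:,::-1])
E
```

```text
(346, 224) [ 24 107 254]
(336, 215) [ 21 121 253]
(362, 236) [ 19 125 252]
(202, 152) [ 17 173 161]
(313, 146) [ 20 166 248]
(380, 224) [ 11 167 148]
((347.0, 222.0), (54.0, 64.0), 90.0) 2858.5
[[ 0.539 -0.181  0.035]
 [ 0.538 -0.348  0.035]
 [ 0.398 -0.344  0.035]
 [ 0.399 -0.179  0.035]]
L [0.635 0.086 0.005] [0.711 0.156 0.005] 469.0 ((0.6736738681793213, 0.12086968123912811), 0.039126235991716385)
R [ 0.654 -0.213  0.005] [ 0.731 -0.146  0.005] 438.0 ((0.6921185851097107, -0.1789325773715973), 0.03851265460252762)
[[ 0.46167154 -0.03194428  0.09      ]]
```

View pics/crop1.png

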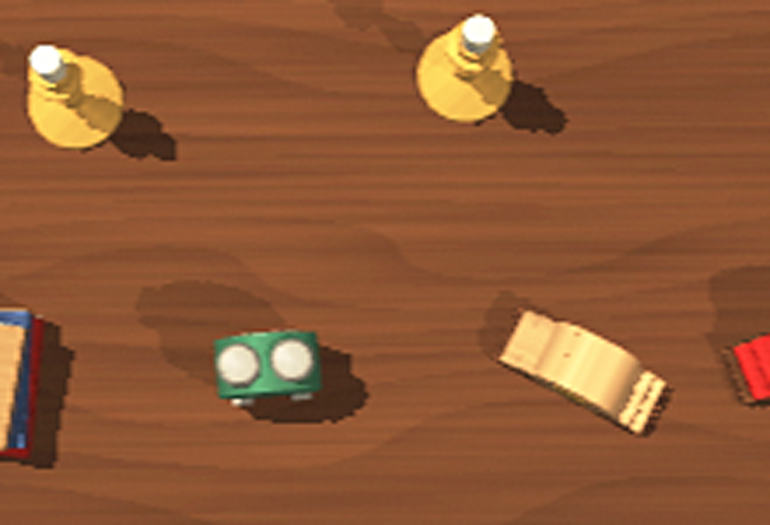

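The crop confirms the choice: a light-brown wood case with its +y end farther forward, so the yaw is about -27°. The feet come out 0.300 m apart, as given. I'm moving toward it now and will refine with the wrist camera.

```bash
python3 -m handwheel '[[1,0.8,-0.6,0,-0.45],[1,0.8,-0.6,0,-0.45],[1,0.8,-0.6,0,-0.45],[1,0.8,-0.6,0,-0.45],[1,0.8,-0.6,0,-0.45]]'
python3 -m handwheel '[[1,0.2,-0.95,0,-0.4],[1,0.2,-0.95,0,-0.4],[1,0.2,-0.95,0,-0.4],[1,0.2,-0.95,0,-0.4],[1,0.2,-0.95,0,-0.4]]'
python3 -m handwheel '[[1,0,-0.95,0,-0.24],[1,0,-0.95,0,-0.24],[1,0,-0.95,0,-0.24],[1,0,-0.95,0,-0.24],[1,0,-0.95,0,-0.24]]'
python3 - <<'E'
from h import *
im=env.camera('top');c=cam('top')
k=mask(im,(10,60,205),(30,150,255),(318,198,378,250))
r=cv2.minAreaRect(k);b=cv2.boxPoints(r);print(r,cv2.contourArea(k));print(px2pt(c,b,.035).round(3),px2pt(c,[r[0]],.035))
i,e,M=cam('wrist');s=env.read_state();print(s['time'],s['tcp_pos'],R.from_rotvec(s['ee_rot']).as_matrix().round(3),'cam',e,M.round(2))
im=env.camera('wrist');cv2.imwrite('pics/w1.png',im[:,:,::-1])
E
```

```text
time: 0.65
tcp_pos: [0.3994, 0.4412, 0.3038]
ee_rot: [-1.555, -2.73, 0.0]
wrist_force: [0.1, 0.5, 0.5]
opening: 0.0855
gripper_force: 0.0
time: 1.15
tcp_pos: [0.4484, 0.2022, 0.3038]
ee_rot: [-2.324, -2.114, 0.0]
wrist_force: [0.3, 0.6, 0.9]
opening: 0.0855
gripper_force: 0.0
time: 1.65
tcp_pos: [0.4475, -0.0357, 0.304]
ee_rot: [-2.675, -1.647, -0.001]
wrist_force: [0.8, 0.2, -0.1]
opening: 0.0855
gripper_force: 0.0
((341.96380615234375, 221.50106811523438), (33.98044204711914, 17.84864044189453), 24.904767990112305) 530.5
[[ 0.468 -0.2    0.035]
 [ 0.509 -0.221  0.035]
 [ 0.471 -0.3    0.035]
 [ 0.43  -0.279  0.035]] [[ 0.46946712 -0.25021872  0.035     ]]
1.7 [ 0.44727502 -0.0415772   0.3042803 ] [[ 0.456  0.89   0.001]
 [ 0.89  -0.456 -0.001]
 [-0.     0.001 -1.   ]] cam [0.48218521 0.02619158 0.37425768] [[ 0.89 -0.44 -0.14]
 [-0.46 -0.85 -0.26]
 [ 0.    0.3  -0.95]]
```

View pics/w1.png

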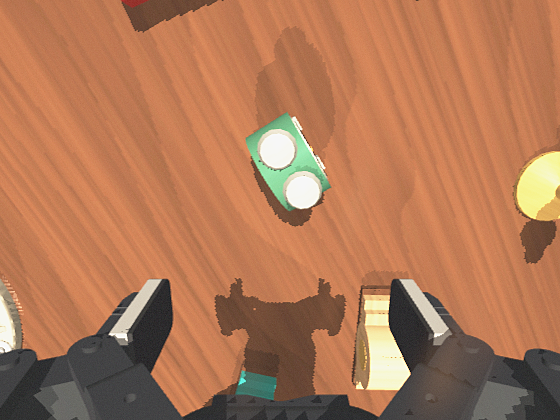

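Wrist view: the alarm clock is at (285,165), the right candlestick foot at (545,185), and the wooden clock is partly hidden at (385,335). I'll go right above the wooden clock and measure from there.

```bash
python3 -m handwheel '[[1,0.06,-0.88,0,0],[1,0.06,-0.88,0,0],[1,0.06,-0.88,0,0],[1,0.06,-0.88,0,0],[1,0.06,-0.88,0,0]]'
python3 -m handwheel '[[1,0,0,0,0],[1,0,0,0,0]]'
python3 - <<'E'
from h import *
s=env.read_state();print(s['time'],s['tcp_pos'])
im=env.camera('wrist');cv2.imwrite('pics/w2.png',im[:,:,::-1])
E
```

```text
time: 2.25
tcp_pos: [0.4623, -0.2563, 0.304]
ee_rot: [2.675, 1.645, -0.002]
wrist_force: [-0.0, -0.1, 0.2]
opening: 0.0855
gripper_force: 0.0
time: 2.45
tcp_pos: [0.4634, -0.2517, 0.3034]
ee_rot: [-2.672, -1.65, 0.001]
wrist_force: [-0.7, 0.9, -0.3]
opening: 0.0854
gripper_force: 0.0
2.45 [ 0.46335289 -0.25174409  0.30337732]
```

View pics/w2.png

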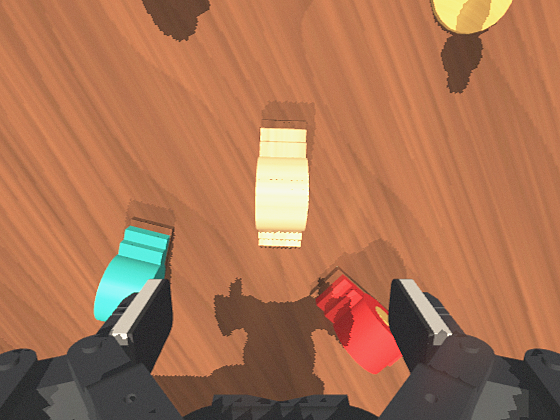

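The wooden clock spans rows 122–248 and columns 256–309, centred about (282,187). Turquoise is at (135,270) and red at (355,315).

```bash
python3 - <<'E'
from h import *
im=cv2.imread('pics/w2.png')[:,:,::-1].copy();c=cam('wrist');s=env.read_state()
W=R.from_rotvec(s['ee_rot']).as_matrix();t=np.array(s['tcp_pos']);print(t,np.degrees(np.arctan2(W[1,1],W[0,1])))
k=mask(im,(10,20,215),(35,150,255),(235,105,330,262))
print(k.min(0),k.max(0),cv2.minAreaRect(k))
for z in (0,.015,.02,.025,.03):
    p=px2pt(c,[[284,121],[284,128],[280,248]],z);print(z,p.round(4).tolist(),np.linalg.norm(p[1]-p[2]))
# round middle sides: width at z .07 at widest row
for r in (135,150,180,190,200,210,243):
    q=k[k[:,1]==r,0]
    if len(q): 
        p=px2pt(c,[[q.min(),r],[q.max()+1,r]],.07 if 170<r<215 else .025);print(r,q.min(),q.max(),p.round(4).tolist(),np.linalg.norm(p[0]-p[1]))
# red, nearest
for n,lo,hi in (('red',(0,150,80),(6,255,255)),('turq',(80,100,80),(95,255,255))):
    q=mask(im,lo,hi,(90,200,420,380));p=(px2pt(c,q,.02)-t)@W;print(n,p.min(0),p.max(0))
E
```

```text
[ 0.46359618 -0.25090244  0.30344292] -26.513402466977972
[255 127] [308 249] ((281.5, 188.0), (122.0, 53.0), 90.0)
0 [[0.4908, -0.2043, 0.0], [0.4878, -0.2103, 0.0], [0.4276, -0.3222, 0.0]] 0.12704541743052125
0.015 [[0.4911, -0.2035, 0.015], [0.4882, -0.2092, 0.015], [0.4304, -0.3166, 0.015]] 0.12194292682644362
0.02 [[0.4912, -0.2032, 0.02], [0.4884, -0.2089, 0.02], [0.4313, -0.3147, 0.02]] 0.12024209662508434
0.025 [[0.4913, -0.2029, 0.025], [0.4885, -0.2085, 0.025], [0.4323, -0.3128, 0.025]] 0.11854126642372517
0.03 [[0.4914, -0.2026, 0.03], [0.4886, -0.2081, 0.03], [0.4332, -0.311, 0.03]] 0.11684043622236596
135 260 305 [[0.4659, -0.2043, 0.025], [0.5038, -0.2232, 0.025]] 0.04232661973701438
150 259 305 [[0.4588, -0.216, 0.025], [0.4979, -0.2356, 0.025]] 0.04376092782932667
180 256 308 [[0.4501, -0.2327, 0.07], [0.4895, -0.2523, 0.07]] 0.044021463956532655
190 255 308 [[0.4454, -0.2398, 0.07], [0.4859, -0.26, 0.07]] 0.04521926201084958
200 255 308 [[0.4414, -0.2475, 0.07], [0.4822, -0.2679, 0.07]] 0.04559232241533725
210 255 307 [[0.4373, -0.2553, 0.07], [0.4777, -0.2755, 0.07]] 0.045120469761255236
243 258 300 [[0.4149, -0.2981, 0.025], [0.4536, -0.3174, 0.025]] 0.043222596651497636
red [-0.22623454  0.03737492  0.2832042 ] [-0.10097995  0.13747366  0.28334789]
turq [-0.15778082 -0.20201905  0.28354139] [-0.04778137 -0.11262025  0.28361729]
```

Clock centre is about (0.4615,-0.262), yaw about -28°. Depth measures 44–45 mm and the grip is over the middle. Descending and gripping.

```bash
python3 -m handwheel '[[1,-0.006,-0.04,-0.3,-0.02],[1,-0.006,-0.04,-0.5,-0.02],[1,-0.006,-0.04,-0.7,-0.02],[1,-0.006,-0.04,-0.816,-0.02],[1,-0.006,-0.04,-0.816,-0.02]]'
python3 -m handwheel '[[1,0,0,0,0],[1,0,0,0,0],[1,0,0,0,0]]'
python3 -m handwheel '[[0,0,0,0,0],[0,0,0,0,0],[0,0,0,0,0],[0,0,0,0,0],[0,0,0,0,0]]' 50
python3 -m handwheel '[[0,0,0,0,0],[0,0,0,0,0],[0,0,0,0,0],[0,0,0,0,0],[0,0,0,0,0]]'
```

```text
time: 3.0
tcp_pos: [0.4592, -0.2581, 0.0945]
ee_rot: [-2.688, -1.608, 0.009]
wrist_force: [-0.6, 0.8, 0.9]
opening: 0.0856
gripper_force: 0.0
time: 3.3
tcp_pos: [0.4634, -0.2627, 0.1026]
ee_rot: [2.695, 1.608, 0.005]
wrist_force: [0.8, 0.1, 0.8]
opening: 0.0853
gripper_force: 0.0
time: 3.8
tcp_pos: [0.4618, -0.2623, 0.1005]
ee_rot: [-2.698, -1.609, -0.001]
wrist_force: [-2.1, 2.5, 8.6]
opening: 0.0435
gripper_force: 53.0
time: 4.3
tcp_pos: [0.4618, -0.2623, 0.1005]
ee_rot: [-2.698, -1.608, -0.001]
wrist_force: [-3.4, 2.4, 7.2]
opening: 0.0432
gripper_force: 53.0
```

```bash
python3 -m handwheel '[[0,0,0,0.08,0],[0,0,0,0.25,0],[0,0,0,0.45,0],[0,0,0,0.65,0],[0,0,0,0.8,0]]'
python3 -m handwheel '[[0,0,0,0,0],[0,0,0,0,0],[0,0,0,0,0]]'
python3 -m handwheel '[[0,0.05,0.05,0,0.03],[0,0.15,0.16,0,0.09],[0,0.26,0.28,0,0.14],[0,0.36,0.38,0,0.18],[0,0.43,0.46,0,0.2]]'
python3 -m handwheel '[[0,0.09,0.1,0,0.04],[0,0.19,0.2,0,0.09],[0,0.3,0.32,0,0.12],[0,0.4,0.43,0,0.15],[0,0.446,0.472,0,0.153]]'
python3 -m handwheel '[[0,0,0,0,0],[0,0,0,0,0],[0,0,0,0,0],[0,0,0,0,0],[0,0,0,0,0]]'
python3 - <<'E'
from h import *
s=env.read_state();c=cam('wrist')
im=env.camera('wrist');cv2.imwrite('pics/w3.png',im[:,:,::-1])
im2=env.camera('top');cv2.imwrite('pics/t3.png',im2[:,:,::-1])
E
```

```text
time: 4.8
tcp_pos: [0.4613, -0.2627, 0.3024]
ee_rot: [2.698, 1.607, 0.001]
wrist_force: [0.6, -0.1, -5.3]
opening: 0.0435
gripper_force: 53.5
time: 5.1
tcp_pos: [0.461, -0.2615, 0.2979]
ee_rot: [-2.696, -1.608, 0.003]
wrist_force: [-0.4, 1.1, -5.5]
opening: 0.0435
gripper_force: 53.5
time: 5.6
tcp_pos: [0.5707, -0.1436, 0.2974]
ee_rot: [-2.404, -2.017, 0.003]
wrist_force: [0.3, -0.3, -4.8]
opening: 0.0436
gripper_force: 53.3
time: 6.1
tcp_pos: [0.6823, -0.0229, 0.2959]
ee_rot: [-2.141, -2.292, 0.002]
wrist_force: [-0.4, 0.3, -4.8]
opening: 0.0432
gripper_force: 53.2
time: 6.6
tcp_pos: [0.6804, -0.03, 0.3001]
ee_rot: [-2.156, -2.285, -0.0]
wrist_force: [0.2, 0.2, -3.8]
opening: 0.0435
gripper_force: 53.2
```

View pics/w3.png

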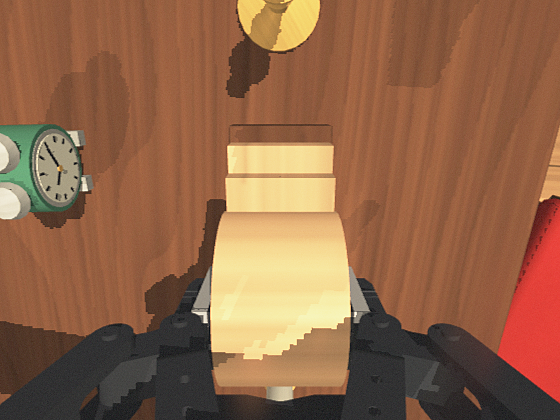

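The clock is held squarely, with its +y end edge at row 125 and columns 229–333. The left candlestick foot's near edge is at (279,52), spanning columns 237–320.

```bash
python3 - <<'E'
from h import *
im=cv2.imread('pics/w3.png')[:,:,::-1].copy();c=cam('wrist');s=env.read_state();t=np.array(s['tcp_pos'])
W=R.from_rotvec(s['ee_rot']).as_matrix();print(t,'tool y yaw',np.degrees(np.arctan2(W[1,1],W[0,1])))
def fit(p):
    x,y=p[:,0],p[:,1];a=np.linalg.lstsq(np.c_[2*x,2*y,np.ones(len(x))],x*x+y*y,rcond=None)[0];return a[:2],np.sqrt(a[2]+a[0]**2+a[1]**2)
k=mask(im,(20,120,120),(34,255,255),(225,0,335,60));k=k[(k[:,1]>3)]
print('L wrist',fit(px2pt(c,k,.003)[:,:2]),k.min(0),k.max(0))
ct=cam('top');im0=cv2.imread('pics/top0.png')[:,:,::-1].copy()
for n,b in (('L',(180,125,225,170)),('R',(293,118,335,165))):
    k=mask(im0,(18,120,120),(32,255,255),b);p=px2pt(ct,k,.003)
    f=p[:,0]<np.median([p[:,0].min(),p[:,0].max()])+.0; print(n,fit(p[f][:,:2]))
i,e,M=c
for z in (t[2]-.1,): 
    p=px2pt(c,[[229,125],[333,125]],z);print('end',p.round(4).tolist(),'tool',((p-t)@W).round(4).tolist())
E
```

```text
[ 0.68053523 -0.02965863  0.30019526] tool y yaw 3.344293150169579
L wrist (array([0.68670765, 0.10611456]), np.float64(0.01822219139432777)) [272   4] [318  49]
L (array([0.67047954, 0.1209986 ]), np.float64(0.033540052932813674))
R (array([ 0.68808238, -0.17866796]), np.float64(0.032851592907351665))
end [[0.6544, 0.033, 0.2002], [0.7007, 0.0357, 0.2002]] tool [[0.0641, -0.0224, 0.1], [0.0641, 0.0239, 0.1]]
```

Everything agrees: the midpoint is about (0.679,-0.029) with yaw 3.35°, and the tool sits at (0.6805,-0.0297) and 3.34°. Lowering.

```bash
python3 -m handwheel '[[0,-0.004,0,-0.15,0],[0,-0.004,0,-0.33,0],[0,-0.004,0,-0.51,0],[0,-0.004,0,-0.66,0],[0,-0.004,0,-0.74,0]]'
python3 -m handwheel '[[0,0,0,-0.01,0],[0,0,0,-0.02,0],[0,0,0,-0.03,0],[0,0,0,-0.03,0],[0,0,0,-0.03,0]]'
python3 -m handwheel '[[0,0,0,-0.01,0],[0,0,0,-0.015,0],[0,0,0,-0.02,0],[0,0,0,-0.02,0],[0,0,0,-0.02,0]]'
```

```text
time: 7.2
tcp_pos: [0.6778, -0.0288, 0.1108]
ee_rot: [-2.152, -2.283, 0.005]
wrist_force: [-0.6, 0.3, -5.1]
opening: 0.0433
gripper_force: 53.0
time: 7.7
tcp_pos: [0.6803, -0.0293, 0.1087]
ee_rot: [2.154, 2.285, 0.002]
wrist_force: [-0.7, 0.4, -4.9]
opening: 0.0435
gripper_force: 53.1
time: 8.2
tcp_pos: [0.6797, -0.0292, 0.1023]
ee_rot: [-2.155, -2.286, 0.0]
wrist_force: [-0.5, -0.2, -5.4]
opening: 0.0435
gripper_force: 53.1
```

```bash
python3 - <<'E'
from h import *
s=env.read_state();print(s['tcp_pos'],s['wrist_force']);c=cam('wrist')
im=env.camera('wrist');cv2.imwrite('pics/w4.png',im[:,:,::-1])
im=env.camera('side');cv2.imwrite('pics/s4.png',cv2.resize(im[100:320,180:460],None,fx=2.5,fy=2.5)[:,:,::-1])
E
```

```text
[ 0.67969459 -0.02923783  0.10229625] [-0.53899173 -0.16939834 -5.37134663]
```

View pics/s4.png

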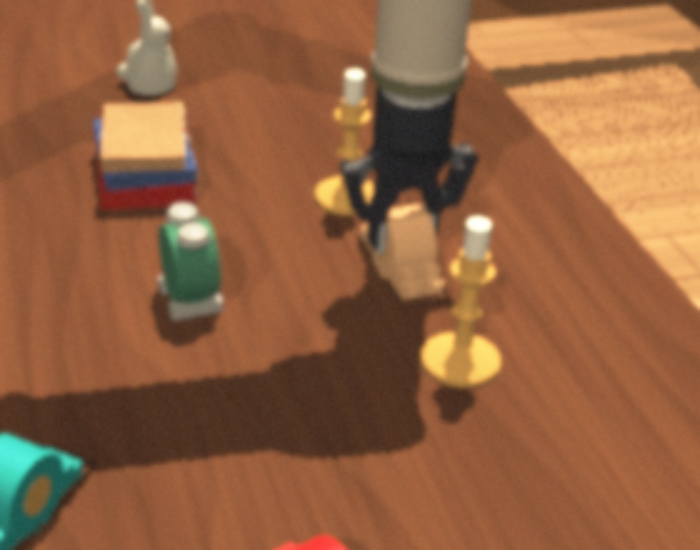

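The side view shows the clock held upright just above the counter, between the candlesticks, with everything else standing. I'll lower the last 2–3 mm until there is contact.

```bash
python3 -m handwheel '[[0,0,0,-0.004,0],[0,0,0,-0.008,0],[0,0,0,-0.01,0],[0,0,0,-0.01,0],[0,0,0,-0.01,0]]'
```

```text
time: 8.8
tcp_pos: [0.6799, -0.0293, 0.1006]
ee_rot: [2.155, 2.286, 0.001]
wrist_force: [-5.2, 1.0, 4.4]
opening: 0.0433
gripper_force: 54.3
```

Contact: the force rose from -5 to +4 N. Opening and lifting straight up.

```bash
python3 -m handwheel '[[0.5,0,0,0,0],[0.8,0,0,0,0],[1,0,0,0,0],[1,0,0,0,0],[1,0,0,0,0]]'
python3 -m handwheel '[[1,0,0,0,0],[1,0,0,0,0],[1,0,0,0,0],[1,0,0,0,0]]'
python3 -m handwheel '[[1,0,0,0.1,0],[1,0,0,0.25,0],[1,0,0,0.45,0],[1,0,0,0.65,0],[1,0,0,0.8,0]]'
python3 -m handwheel '[[1,-0.15,0,0,0],[1,-0.35,0,0,0],[1,-0.55,0,0,0],[1,-0.7,0,0,0],[1,-0.7,0,0,0]]'
python3 -m handwheel '[[1,0,0,0,0],[1,0,0,0,0],[1,0,0,0,0],[1,0,0,0,0]]'
python3 - <<'E'
from h import *
im=env.camera('top');cv2.imwrite('pics/t5.png',cv2.resize(im[100:270,160:400],None,fx=3,fy=3)[:,:,::-1])
cv2.imwrite('pics/t5f.png',im[:,:,::-1])
E
```

```text
time: 9.3
tcp_pos: [0.6798, -0.0292, 0.0998]
ee_rot: [2.155, 2.286, 0.0]
wrist_force: [0.1, 0.3, 0.6]
opening: 0.0854
gripper_force: 0.0
time: 9.7
tcp_pos: [0.6797, -0.0293, 0.0999]
ee_rot: [-2.155, -2.286, -0.0]
wrist_force: [-0.1, -0.3, 0.3]
opening: 0.0852
gripper_force: 0.0
time: 10.2
tcp_pos: [0.68, -0.0296, 0.3038]
ee_rot: [2.154, 2.284, 0.003]
wrist_force: [0.8, -0.5, 0.2]
opening: 0.0857
gripper_force: 0.0
time: 10.7
tcp_pos: [0.5004, -0.0302, 0.2996]
ee_rot: [-2.154, -2.281, -0.002]
wrist_force: [-0.7, 0.4, 0.0]
opening: 0.0858
gripper_force: 0.0
time: 11.1
tcp_pos: [0.5054, -0.0294, 0.2997]
ee_rot: [2.155, 2.285, -0.002]
wrist_force: [-0.3, 0.3, 0.3]
opening: 0.0855
gripper_force: 0.0
```

View pics/t5.png

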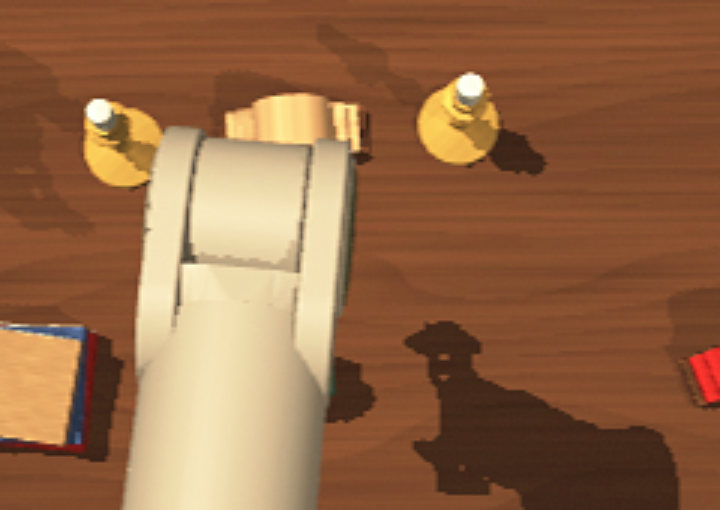

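The clock stands between the candlesticks, spanning columns 226–368, but it's half hidden by the arm and may sit slightly right of the middle. I'll move the arm aside and measure.

```bash
python3 -m handwheel '[[1,-0.1,-0.2,0,0],[1,-0.1,-0.4,0,0],[1,-0.1,-0.6,0,0],[1,-0.1,-0.8,0,0],[1,-0.1,-1,0,0]]'
python3 -m handwheel '[[1,0,-0.2,0,0],[1,0,-0.2,0,0],[1,0,-0.2,0,0],[1,0,-0.2,0,0]]'
python3 - <<'E'
from h import *
im=env.camera('top');c=cam('top');im0=cv2.imread('pics/top0.png')[:,:,::-1].copy()
for n,b in (('L',(180,125,225,170)),('R',(293,118,335,165))):
  for I in (im0,im):
    k=mask(I,(18,120,120),(32,255,255),b);print(n,k.min(0),k.max(0),cv2.minEnclosingCircle(k))
k=mask(im,(10,50,150),(32,150,255),(226,120,290,165));r=cv2.minAreaRect(k);print(r,k.min(0),k.max(0),px2pt(c,[r[0]],.035))
cv2.imwrite('pics/t6.png',cv2.resize(im[110:170,180:340],None,fx=5,fy=5,interpolation=cv2.INTER_NEAREST)[:,:,::-1])
E
```

```text
time: 11.65
tcp_pos: [0.4799, -0.2758, 0.2999]
ee_rot: [2.153, 2.287, -0.0]
wrist_force: [1.1, 0.2, 0.3]
opening: 0.0854
gripper_force: 0.0
time: 12.05
tcp_pos: [0.4803, -0.3231, 0.2994]
ee_rot: [-2.153, -2.287, 0.0]
wrist_force: [0.9, -0.1, 0.3]
opening: 0.0852
gripper_force: 0.0
L [188 134] [214 161] ((200.89772033691406, 147.53030395507812), 14.080633163452148)
L [189 134] [214 161] ((201.0, 147.6666717529297), 14.24010181427002)
R [300 126] [325 154] ((312.5, 140.0), 14.009025573730469)
R [300 126] [325 154] ((312.5, 140.0), 14.009025573730469)
((256.9212646484375, 141.00413513183594), (20.182592391967773, 44.62245178222656), 86.98721313476562) [235 131] [279 152] [[ 0.6839178  -0.03092044  0.035     ]]
```

View pics/t6.png

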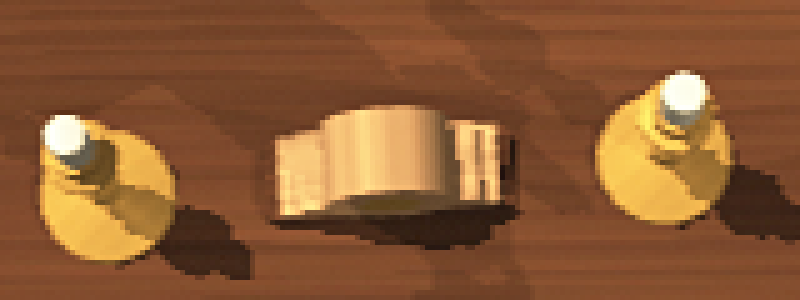

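The clock stands squarely between the sticks, spanning about columns 234–284 of the full picture. It is within about 5 mm and 1–2° of the target, and the feet haven't moved. Handing in.

```bash
python3 -c "
from station import env
print(env.sign_off())"
```

```text
the job is handed in; nothing more can be done
None
```

The mantel clock stands upright between the candlesticks, within about 5 mm of the midpoint and square to their line to within about 2°, dial to the customers; it was set down and released, the candlesticks did not move, nothing touched the alarm clock, and the job was handed in at about 12 s (no verdict was returned).

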